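# Pack an optical job: lenses and frame into the carrier, cover on

## Task

Pack this optical job for carrying: lay the two round lens blanks in the two round pockets of the grey carrier (either lens in either pocket) and the folded spectacle frame in its long pocket, each lying flat on the pocket's floor the same way up as it lies now. Then put the cover on the carrier so that it sits fully down all round. Do not let the lenses or the frame fall from a height, and leave the three bottles standing where they are.

Things in the scene. Friction and masses are not known exactly. Their poses are not given: they have to be found in the camera images.
- carrier: job carrier, grey plastic block fixed flat on the worktop, 140 (x) x 178 (y) x 18 mm high, turned by up to 4 degrees; origin at the centre of its underside, z up. Pockets in its top, 13 mm deep (floor 5 mm over the worktop): two round ones side by side along y in its far half (+x), a long one along y in its near half (-x). Walls and rim 5 to 14 mm wide
- pocket_left (a point): centre of the floor of the round pocket on the carrier's +y side; pocket diameter 75 mm, depth 13 mm; at (+27.5, +42.5, +5) mm from the carrier's origin
- pocket_right (a point): centre of the floor of the round pocket on the carrier's -y side; pocket diameter 75 mm, depth 13 mm; at (+27.5, -42.5, +5) mm from the carrier's origin
- pocket_long (a point): centre of the floor of the long pocket, 48 mm (carrier's x) x 150 mm (carrier's y), depth 13 mm; at (-40, 0, +5) mm from the carrier's origin; its axes are the carrier's
- lens_a: uncut round lens blank, pale whitish grey, 67 mm in diameter, lying flat on the worktop; its upright ground edge is only 4 mm high, above it a low dome rises to 10 mm, so take it across the diameter by the edge with the fingertips right down at the worktop; origin at the centre of its underside, z up
- lens_b: uncut round lens blank like lens_a but 68 mm in diameter; origin at the centre of its underside, z up
- frame: folded dark brown spectacle frame lying flat, 43 (x) x 140 (y) x 12 mm; origin at the centre of its underside, z up, y along its length. Grasp it across the middle (the bridge), closing along its x; the fingers meet it at about 27 mm, and its solid body is 8 mm high
- cover: the carrier's cover, grey plastic, 150 (x) x 188 (y) mm, lying on its skirt; origin at the centre of the skirt's lower edge, z up; plate top at +13 mm. The skirt, inside 145 x 183 mm and 9 mm deep, goes over the carrier's rim with 2.5 mm play a side, long side along long side, either way round. Seated, its origin is 9 mm above the carrier's
- cover_handle (a point): centre of the bar of the cover's black bow handle, 39 mm above the cover's origin; the bar runs along the cover's y, 104 mm long, 14 mm wide, 12 mm high, with 20 mm of free space below it over the middle 80 mm; its top is 45 mm above the origin
- cleaner_bottle: standing white spray bottle with blue cap, 42 mm in diameter, 155 mm high; bystander; origin at the centre of its foot
- small_bottle: standing white bottle with red cap, 34 mm in diameter, 110 mm high; bystander; origin at the centre of its foot
- dropper_bottle: standing blue dropper bottle with orange spout, 37 mm in diameter, 182 mm high; bystander; origin at the centre of its foot

How it is judged (in metres and radians):
On the way:
1. both lens blanks and the frame lie flat on the floors of their pockets ((((horizontal distance between lens_a and pocket_left below 0.006 m and z of lens_a in the frame of carrier between 0.002 and 0.009 m and angle between lens_a's own z axis and vertical below 0.08 rad) and (horizontal distance between lens_b and pocket_right below 0.006 m and z of lens_b in the frame of carrier between 0.002 and 0.009 m and angle between lens_b's own z axis and vertical below 0.08 rad)) or ((horizontal distance between lens_a and pocket_right below 0.006 m and z of lens_a in the frame of carrier between 0.002 and 0.009 m and angle between lens_a's own z axis and vertical below 0.08 rad) and (horizontal distance between lens_b and pocket_left below 0.006 m and z of lens_b in the frame of carrier between 0.002 and 0.009 m and angle between lens_b's own z axis and vertical below 0.08 rad))) and x of frame in the frame of pocket_long between -0.01 and 0.01 m and y of frame in the frame of pocket_long between -0.013 and 0.013 m and z of frame in the frame of pocket_long between -0.004 and 0.004 m and angle between frame's own z axis and vertical below 0.1 rad and angle between the y axis of frame and the y axis of carrier, either way round below 0.17 rad), for 0.2 s.
At the end, for the whole second after the job is handed in: one lens blank flat on the floor of each round pocket (within 6 mm of centre); frame flat in the long pocket (within 10 mm across, 13 mm along, 10 degrees); cover fully down on the carrier (height within 2.5 mm, centred within 4 mm, square within 2.8 degrees); all at rest (all of step 1 and x of cover in the frame of carrier between -0.004 and 0.004 m and y of cover in the frame of carrier between -0.004 and 0.004 m and z of cover in the frame of carrier between 0.006 and 0.0115 m and angle between cover's own z axis and vertical below 0.03 rad and angle between the y axis of cover and the y axis of carrier, either way round below 0.05 rad and linear speed of each of lens_a, lens_b, frame, cover below 0.02 m/s); the robot touches nothing.
It fails at once if a bottle is pushed more than 20 mm from its place or tipped (distance of any of cleaner_bottle, small_bottle, dropper_bottle from where it was at the start of the episode above 0.02 m or angle between any of cleaner_bottle, small_bottle, dropper_bottle's own z axis and vertical above 0.25 rad).
It fails at once if a lens blank or the spectacle frame is let fall: it drops free of the fingers at more than 0.9 m/s (a fall of about 40 mm) ((linear speed of lens_a above 0.9 m/s and contact force between lens_a and the fingers below 0.001 N) or (linear speed of lens_b above 0.9 m/s and contact force between lens_b and the fingers below 0.001 N) or (linear speed of frame above 0.9 m/s and contact force between frame and the fingers below 0.001 N)).
It also fails if it takes over 72 s, if anything falls off the work surface, if the arm or the gripper's body presses on something with over 40 N, if the wrist force passes 120 N, or if a joint passes its speed limit or range.

## Robot

A 7-joint arm with a two-finger parallel gripper is mounted at the origin on a cart in front of the work surface, level with it; the furniture and walls round the work are solid. World frame = base frame: x ahead of the robot, y to its left, z up, the work surface at z = 0. Lengths are in m, angles in degrees, forces in N, time in s.
With the tool pointing down it reaches from about 0.4 to 0.925 m from the base axis. Payload 5.6 kg.
Tool frame: the origin (TCP) lies between the finger pads; the fingertips stand 25 mm ahead of it and the grasp point (between the pads) lies 6 mm ahead of it; z points along the fingers, y is the line along which they close (so a half turn about z gives the same grasp; the last joint's range is limited). The gripper opens to 85 mm and grips with 20 to 120 N. Pads are 22 mm wide; open, the fingers measure 114 mm over their backs; the gripper's body (76 mm by 85 mm) begins 54 mm behind the grasp point. The pads swing forward as they close: fully open they stand 13 mm farther back than shut.
Start: joints at [72.708, 26.786, -0.665, 91.828, 0.344, 61.387, -3.226], TCP at [0.166, -0.628, 0.256] pointing down, gripper open.
Joint ranges: [-144.91, 144.91], [-17.63, 115.5], [-89.93, 88.59], [15.96, 139.68], [-74.01, 254.01], [8.47, 105.57], [-167.45, 167.45]. Speed limits (degrees/s): [147.25, 147.25, 180, 180, 180, 180, 180].

## Interface

Orientations are given as a 3x3 rotation matrix whose columns are the frame's x, y, z axes.
In Python, from station import arm gives the robot as it stands. The module is installed in compiled form; this text tells all that it offers.
- The arm moves only by the tool carry_out, never from a script. Its argument "steps" is a list that holds one entry, the list of rows, each a list of 6 numbers: the shift along the tool's x, y, z each as a share of 25 cm, from -1 to 1, then the turn, a rotation vector about the tool's x, y, z each as a share of 60 degrees, from -1 to 1. A call has 1 to 20 rows; each row shifts and turns the commanded pose from where the row before left it, along the tool's axes as they then stand; what a row does not reach is not made up. A row lasts 1/12 s, in which the tool goes at most 41.7 mm and 7.16 degrees, less where a joint would pass 70% of its speed; a pose out of reach is approached as far as the arm can. A call with a number of a shift or a turn outside -1 to 1 is refused whole. A call with a gripper value outside its range is refused whole. "fingers" is the closure, from -1 (fully open) to 1 (shut), set as the call begins (left out, the last holds). The fingers move at their own pace and stop on an object; "force" is the grip in N (left out, the last holds). Time passes only in rows, so rows that do not move let the fingers close. It gives the time, the measured TCP pose, the force, the opening and the grip force at its end, in the units of the state.
- arm.sense(): the state, without advancing time (a new reading comes with each control period).
- arm.camera(name): name is "side" or "top"; returns the picture (400x640x3 uint8, red, green, blue); there is no depth.
- arm.calibration(name): a dict with "intrinsics" (3x3 intrinsics, pixels), "camera_from_world" (4x4, takes a point from world to camera coordinates). Camera axes: x right, y up, looking along -z (the intrinsics and any distortion apply to the point x, -y, -z); pixel columns grow to the right and rows downward; lengths in m; the calibration is good to about 2 mm. A picture is of the moment at which its call begins. calibration takes no time and is no camera call.
- arm.finish_job(): hands the job in; it is judged then, once.
The state is a dict: "clock": time; "q": joint angles; "qd": joint speeds; "joint_efforts": joint torques, N m; "tcp_pos": TCP position; "eef_rot": TCP orientation; "ft_force": force on the tool from outside, world axes, zero at the start; "torque": the same for the moment, N m; "opening": finger opening in m; "finger_force": force on a finger pad.
Only numpy, scipy, OpenCV 4.12 (cv2) and the standard library are available. Lean on these libraries where they do the work, as an engineer would, in place of code of your own. Each camera call takes 0.05 s, during which the arm holds its last target. There are 200 camera calls.

## Working session

There is one attempt and no reset: what is moved stays moved. The work goes in short steps, Python scripts to look and compute and a tool call to move; the robot and the scene stay as the last step left them, time stands still between calls to the robot, and variables do not carry over. Pictures are saved under pics/ and viewed, at most 10 in all, crops included, and the job is handed in when it is done.

Besides the shell and the picture viewer there is one more tool, called after "Call:" as name(argument=value, ...) on one line, values as JSON. carry_out: Moves the arm, as the interface text tells. Its arguments: {"type":"object","properties":{"steps":{"type":"array","items":{"type":"array","items":{"type":"array","items":{"type":"number","minimum":-1,"maximum":1}}}},"fingers":{"type":"number"},"force":{"type":"number"}},"required":["steps"]}

```bash
mkdir -p pics
python3 - <<'E'
from station import arm
import cv2,numpy as np
for n in("top","side"):
    im=arm.camera(n); np.save(f"pics/{n}0.npy",im); cv2.imwrite(f"pics/{n}0.png",im[:,:,::-1])
    c=arm.calibration(n); print(n,np.round(c["intrinsics"],1).tolist(),np.round(c["camera_from_world"],4).tolist(), [k for k in c])
s=arm.sense(); print(s["clock"],s["tcp_pos"],np.round(s["eef_rot"],3),s["opening"])
E
```

```text
top [[413.2, 0.0, 313.8], [0.0, 413.2, 197.6], [0.0, 0.0, 1.0]] [[-0.0085, -0.9996, -0.0273, 0.0249], [0.9979, -0.0102, 0.0638, -0.5096], [-0.064, -0.0267, 0.9976, -1.109], [0.0, 0.0, 0.0, 1.0]] ['intrinsics', 'camera_from_world']
side [[394.4, 0.0, 322.4], [0.0, 394.4, 204.1], [0.0, 0.0, 1.0]] [[0.9798, -0.1987, -0.0214, -0.5016], [0.1087, 0.4401, 0.8913, -0.1101], [-0.1677, -0.8757, 0.4529, -1.2172], [0.0, 0.0, 0.0, 1.0]] ['intrinsics', 'camera_from_world']
0.1 [ 0.16615137 -0.62792786  0.25543506] [[ 0.967  0.256 -0.001]
 [ 0.256 -0.967  0.001]
 [-0.    -0.002 -1.   ]] 0.0851745999320333
```

View pics/top0.png

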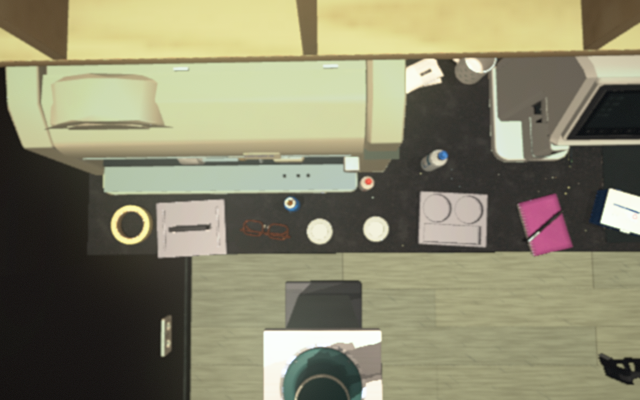

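View pics/side0.png

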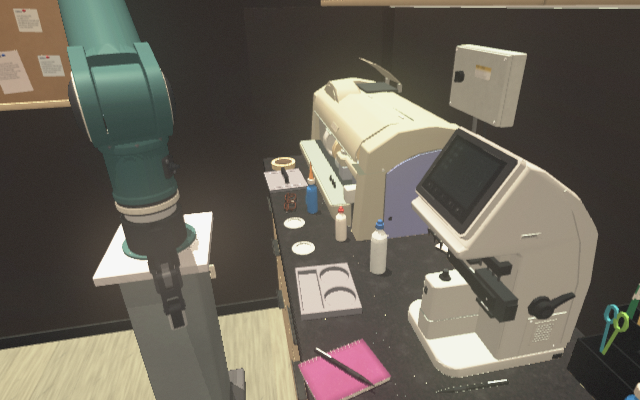

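The top view shows the carrier at (453,219), the lenses at (320,231) and (376,229), the frame at (265,229), the cover at (191,228) with its handle at (190,228), and bottles at (291,203), (367,183) and (434,160). The side view shows the same row receding, with the lenses at (294,223) and (303,248).

```bash
cat > h.py <<'E'
import numpy as np,cv2
from station import arm
cal={n:arm.calibration(n) for n in("top","side")}
def ray(n,p):
    K=cal[n]["intrinsics"];T=cal[n]["camera_from_world"];R,t=T[:3,:3],T[:3,3]
    d=np.linalg.inv(K)@[p[0],p[1],1]; d=R.T@(d*[1,-1,-1]); return -R.T@t,d
def at(n,p,z):
    c,d=ray(n,p); return (c+d*(z-c[2])/d[2])
def proj(n,P):
    T=cal[n]["camera_from_world"];c=T[:3,:3]@P+T[:3,3]; v=cal[n]["intrinsics"]@(c*[1,-1,-1]); return v[:2]/v[2]
def tri(a,b):
    (c1,d1),(c2,d2)=ray("top",a),ray("side",b)
    s=np.linalg.lstsq(np.c_[d1,-d2],c2-c1,rcond=None)[0]
    p,q=c1+d1*s[0],c2+d2*s[1]; return (p+q)/2,np.linalg.norm(p-q)
def blob(im,box,f):
    x0,y0,x1,y1=box; m=np.zeros(im.shape[:2],np.uint8); m[y0:y1,x0:x1]=f(im[y0:y1,x0:x1].astype(int))*255
    cs=cv2.findContours(m,cv2.RETR_EXTERNAL,cv2.CHAIN_APPROX_NONE)[0]
    return max(cs,key=cv2.contourArea)
E
cat > show.py <<'E'
from h import *
t=np.load("pics/top0.npy");s=np.load("pics/side0.npy")
for n in cal: print(n,"cam at",np.round(ray(n,(0,0))[0],3))
br=lambda a:a.mean(2)>120
for nm,bt,bs in(("L1",(300,212,340,250),(280,212,308,232)),("L2",(357,212,395,246),(288,238,318,258))):
    a=blob(t,bt,br);b=blob(s,bs,br)
    ea,eb=cv2.fitEllipse(a),cv2.fitEllipse(b); p,e=tri(ea[0],eb[0])
    print(nm,ea,eb,"tri",np.round(p,4),e,"at z4",np.round(at("top",ea[0],.004),4),np.round(at("side",eb[0],.004),4))
for nm,bt in(("carrier",(405,180,505,252)),("cover",(150,190,235,262))):
    a=blob(t,bt,lambda a:a.mean(2)>85); r=cv2.minAreaRect(a);print(nm,r,np.round(cv2.boxPoints(r),1).tolist())
c1=cv2.resize(t[180:260,400:500],None,fx=8,fy=8,interpolation=2)
c2=cv2.resize(t[185:265,145:295],None,fx=5.3,fy=5.3,interpolation=2)
cv2.imwrite("pics/c1.png",cv2.resize(c1,(750,600))[:,:,::-1]);cv2.imwrite("pics/c2.png",c2[:,:,::-1])
E
python3 show.py
```

```text
top cam at [ 0.438 -0.01   1.14 ]
side cam at [ 0.299 -1.117  0.639]
L1 ((319.1374206542969, 230.90380859375), (25.39535903930664, 25.760271072387695), 93.35514831542969) ((293.84002685546875, 222.4273223876953), (11.232501983642578, 21.176374435424805), 86.04039001464844) tri [0.4184 0.0066 0.002 ] 0.0010997868021303254 at z4 [0.419  0.0065 0.004 ] [0.4175 0.0032 0.004 ]
L2 ((375.48187255859375, 228.5843963623047), (25.122880935668945, 25.457773208618164), 125.1731185913086) ((302.7554626464844, 247.50660705566406), (13.43810749053955, 22.840208053588867), 86.38507843017578) tri [ 0.4236 -0.1476  0.0019] 0.0008410355488955163 at z4 [ 0.424  -0.1474  0.004 ] [ 0.4228 -0.1507  0.004 ]
carrier ((452.56109619140625, 218.778076171875), (69.5131607055664, 53.93263244628906), 2.862405300140381) [[416.5, 244.0], [419.20001220703125, 190.10000610351562], [488.6000061035156, 193.60000610351562], [485.8999938964844, 247.39999389648438]]
cover ((194.2486114501953, 231.2237548828125), (63.648746490478516, 76.99868774414062), 86.98721313476562) [[154.10000610351562, 201.5], [231.0, 197.39999389648438], [234.39999389648438, 261.0], [157.5, 265.0]]
```

Run:
```python
import numpy as np,cv2
s=np.load("pics/side0.npy")
a=cv2.resize(s[255:320,285:365],(480,390),interpolation=2);b=cv2.resize(s[155:225,258:328],(390,390),interpolation=2)
cv2.imwrite("pics/s1.png",cv2.resize(np.hstack([a,b]),(800,358))[:,:,::-1])
```

```text
(no output)
```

View pics/c1.png

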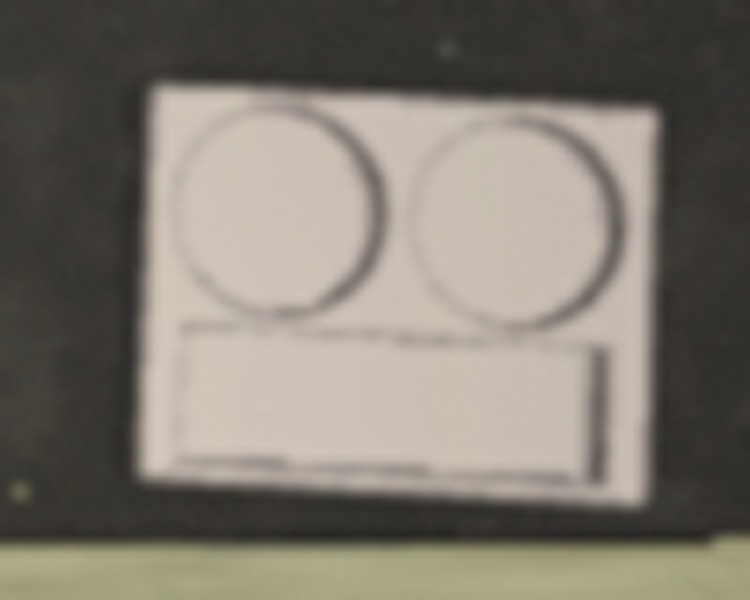

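View pics/c2.png

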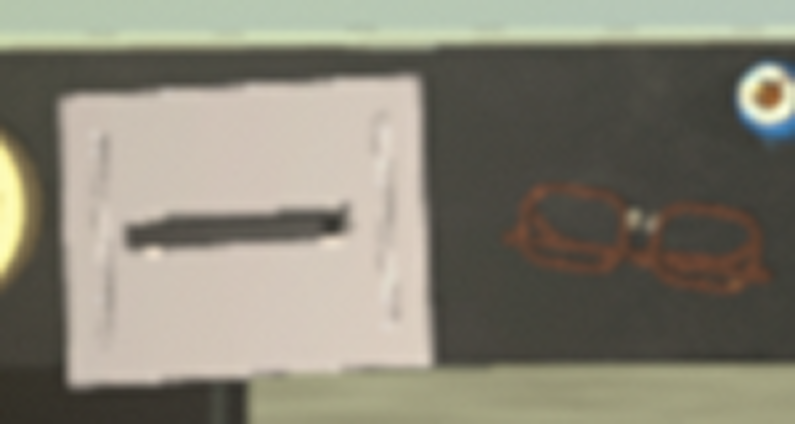

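View pics/s1.png

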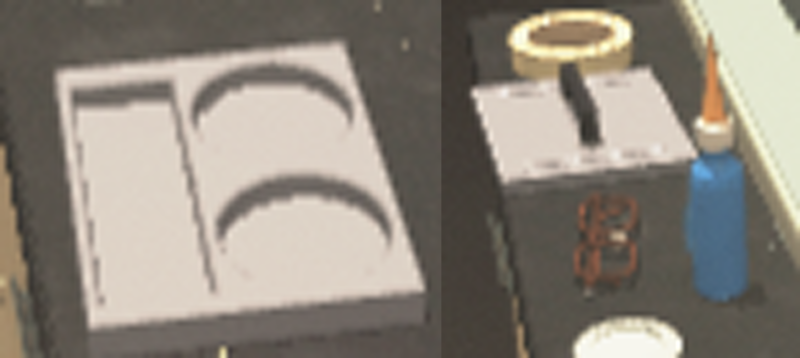

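The crops show the carrier turned about 3°, its pocket rims with dark right walls. They also show the cover and its dark handle, and the brown frame with its bridge near (266,229). In the side crop, the carrier's top corners are at about (295.5,268), (347.5,262.6), (362,308) and (301.3,314.5).

```bash
cat > m.py <<'E'
from h import *
def rect(im,box,f,S=6):
    x0,y0,x1,y1=box; c=cv2.resize(im[y0:y1,x0:x1],None,fx=S,fy=S,interpolation=cv2.INTER_CUBIC)
    m=f(c.astype(int)).astype(np.uint8)*255
    cs=cv2.findContours(m,cv2.RETR_EXTERNAL,cv2.CHAIN_APPROX_NONE)[0]
    b=cv2.boxPoints(cv2.minAreaRect(max(cs,key=cv2.contourArea) if f.__name__!='br' else np.vstack(cs)))
    b=(b+.5)/S-.5+[x0,y0]
    return b[np.argsort(np.arctan2(*(b-b.mean(0)).T[::-1]))] # TL,TR,BR,BL
def report(n,b,z):
    p=np.array([at(n,q,zz) for q,zz in zip(b,np.broadcast_to(z,4))])[:,:2]
    l=[np.linalg.norm(p[i]-p[i-1]) for i in range(4)]
    v=(p[0]+p[3]-p[1]-p[2]) # left-right = +y
    u=(p[0]+p[1]-p[2]-p[3])
    print(np.round(p.mean(0),4),"sides",np.round(l,4),"yaw",round(np.degrees(np.arctan2(-v[0],v[1])),2),round(np.degrees(np.arctan2(u[1],u[0])),2))
def br(c): return (c[:,:,0]-c[:,:,2]>30)&(c.mean(2)<140)
E
python3 - <<'E'
from m import *
t=np.load("pics/top0.npy");s=np.load("pics/side0.npy")
for th in(115,130):
  b=rect(t,(405,180,505,249),lambda c:c.mean(2)>th); print(b.round(1).tolist())
  report("top",b,.018);report("top",b,[0,.018,.018,0])
k=np.array([[295.5,268],[347.5,262.6],[362,308],[301.3,314.5]])-.4
report("side",np.roll(k,-1,0)[[0,1,2,3]],.018)
b=rect(t,(150,190,236,254),lambda c:c.mean(2)>120);print("cover");report("top",b,.013)
b=rect(t,(165,215,220,240),lambda c:c.mean(2)<100);print("handle",b.round(1).tolist());report("top",b,.045)
b=rect(t,(238,212,296,246),br);print("frame",b.round(1).tolist());report("top",b,.006)
b2=rect(s,(280,188,302,216),br);print(b2.round(1).tolist(),tri(b.mean(0),b2.mean(0)))
# triangulate carrier centre-of-top corners & cover
for nm,P in(("dropper",None),):
  print("bottle tops", [np.round(tri(a,c)[0],3) for a,c in(((291,203),(311,165)),((367,183),(340.5,208)),((441,155),(379,223)))])
E
```

```text
[[419.7, 190.5], [488.5, 194.0], [485.7, 247.1], [416.9, 243.6]]
[ 0.4491 -0.3528] sides [0.1433 0.1841 0.1426 0.1826] yaw -3.47 -4.61
[ 0.4492 -0.3548] sides [0.1456 0.1801 0.1426 0.1786] yaw -3.63 -4.61
[[420.0, 190.7], [488.2, 194.3], [485.4, 246.9], [417.2, 243.3]]
[ 0.4491 -0.3528] sides [0.1419 0.1825 0.1413 0.1811] yaw -3.55 -4.69
[ 0.4493 -0.3548] sides [0.1442 0.1785 0.1413 0.1771] yaw -3.71 -4.69
[ 0.4492 -0.3559] sides [0.1401 0.1797 0.1391 0.1775] yaw -3.89 -3.6
cover
[0.4319 0.3587] sides [0.1512 0.192  0.1505 0.1903] yaw 1.97 3.11
handle [[168.8, 226.3], [209.2, 224.4], [209.4, 229.1], [169.0, 231.1]]
[0.4308 0.3525] sides [0.0128 0.1087 0.0127 0.1086] yaw 2.29 3.45
frame [[241.5, 217.8], [291.4, 224.9], [289.1, 241.0], [239.2, 233.9]]
[0.4244 0.1543] sides [0.0446 0.1393 0.0444 0.1389] yaw -8.59 -8.3
[[283.5, 192.2], [295.8, 192.4], [295.5, 210.6], [283.2, 210.4]] (array([0.42338268, 0.15412232, 0.00696438]), np.float64(0.0018857991739911976))
bottle tops [array([0.49 , 0.069, 0.172]), array([ 0.542, -0.117,  0.102]), array([ 0.602, -0.292,  0.141])]
```

Call:
carry_out(steps=[[[0,0,0,0,0,0.0823],[0,0,0,0,0,0.0823],[0,0,0,0,0,0.0823],[0.0737,-0.137,0.03,0,0,0],[0.0737,-0.137,0.03,0,0,0],[0.0737,-0.137,0.03,0,0,0],[0.0737,-0.137,0.03,0,0,0],[0.0737,-0.137,0.03,0,0,0],[0.0737,-0.137,0.03,0,0,0],[0.0737,-0.137,0.03,0,0,0],[0.0737,-0.137,0.03,0,0,0],[0.0737,-0.137,0.03,0,0,0],[0.0737,-0.137,0.03,0,0,0],[0.0737,-0.137,0.03,0,0,0],[0.0737,-0.137,0.03,0,0,0],[0.0737,-0.137,0.03,0,0,0],[0.0737,-0.137,0.03,0,0,0],[0,0,0,0,0,0]]], fingers=-1, force=40)

```text
clock: 1.6
tcp_pos: [0.4268, -0.1414, 0.1503]
eef_rot: [[1.0, 0.011, 0.0], [0.011, -1.0, 0.004], [0.0, -0.004, -1.0]]
ft_force: [-0.7, 0.7, 0.5]
opening: 0.0855
finger_force: 0.0
```

Call:
carry_out(steps=[[[0,0,0.12,0,0,0],[0,0,0.12,0,0,0],[0,0,0.12,0,0,0],[0,0,0,0,0,0],[0,0,0,0,0,0]]])

```text
clock: 2.02
tcp_pos: [0.4229, -0.1485, 0.0603]
eef_rot: [[1.0, 0.0, -0.004], [0.0, -1.0, 0.001], [-0.004, -0.001, -1.0]]
ft_force: [0.5, 0.2, 0.2]
opening: 0.0855
finger_force: 0.0
```

Call:
carry_out(steps=[[[0.002,0,0.08,0,0,0],[0.002,0,0.08,0,0,0],[0,0,0,0,0,0],[0,0,0,0,0,0]]])

```text
clock: 2.35
tcp_pos: [0.4257, -0.1491, 0.0224]
eef_rot: [[1.0, 0.0, 0.001], [0.0, -1.0, -0.0], [0.001, 0.0, -1.0]]
ft_force: [0.0, -0.7, -0.3]
opening: 0.0855
finger_force: 0.0
```

Call:
carry_out(steps=[[[0,0,0,0,0,0],[0,0,0,0,0,0],[0,0,0,0,0,0],[0,0,0,0,0,0],[0,0,0,0,0,0],[0,0,0,0,0,0]]], fingers=1)

```text
clock: 2.85
tcp_pos: [0.4284, -0.1495, 0.0273]
eef_rot: [[1.0, 0.001, 0.007], [0.001, -1.0, -0.003], [0.007, 0.003, -1.0]]
ft_force: [-9.8, 3.3, 58.7]
opening: 0.0505
finger_force: 36.7
```

Call:
carry_out(steps=[[[0,0,0,0,0,0],[0,0,0,0,0,0],[0,0,0,0,0,0],[0,0,-0.04,0,0,0],[0,0,0,0,0,0],[0,0,0,0,0,0]]], fingers=-0.75)

```text
clock: 3.35
tcp_pos: [0.4255, -0.149, 0.0318]
eef_rot: [[1.0, -0.0, 0.001], [-0.0, -1.0, -0.0], [0.001, 0.0, -1.0]]
ft_force: [-0.2, -0.3, -0.7]
opening: 0.0743
finger_force: 0.0
```

```bash
cat > st.py <<'E'
from h import *
s=arm.sense(); print(np.round(s["clock"],2),np.round(s["tcp_pos"],4),np.round(s["opening"],4),np.round(s["ft_force"],1))
E
python3 - <<'E'
from h import *
import st
im=arm.camera("side"); e=cv2.fitEllipse(blob(im,(285,235,322,262),lambda a:a.mean(2)>120)); print(e,at("side",e[0],.004))
cv2.imwrite("pics/a1.png",cv2.resize(im[210:290,250:350],(750,600))[:,:,::-1])
E
```

```text
3.35 [ 0.4255 -0.149   0.0318] 0.0743 [-0.2 -0.3 -0.7]
((296.4705505371094, 247.8764190673828), (8.753365516662598, 12.563292503356934), 178.79644775390625) [ 0.40453529 -0.14843709  0.004     ]
```

View pics/a1.png

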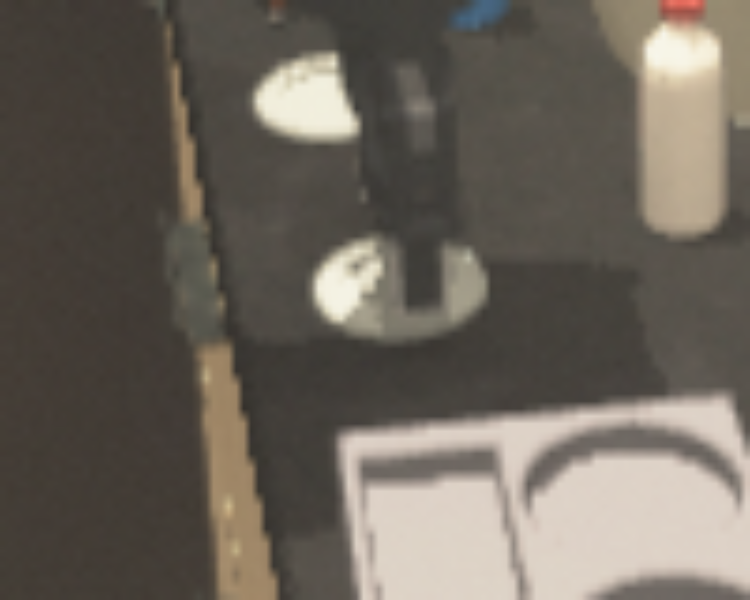

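The lens is undisturbed, centred at about (303,248), with the fingertip in front of it at (306,247).

Call:
carry_out(steps=[[[0,0,0.048,0,0,0],[0,0,0.008,0,0,0],[0,0,0,0,0,0],[0,0,0,0,0,0]]])

```text
clock: 3.73
tcp_pos: [0.4248, -0.1487, 0.017]
eef_rot: [[1.0, 0.0, -0.001], [0.0, -1.0, 0.0], [-0.001, -0.0, -1.0]]
ft_force: [-0.6, -0.0, 0.3]
opening: 0.0743
finger_force: 0.0
```

Call:
carry_out(steps=[[[0,0,0.006,0,0,0],[0,0,0,0,0,0],[0,0,0,0,0,0]]])

```text
clock: 3.98
tcp_pos: [0.4253, -0.1488, 0.0159]
eef_rot: [[1.0, 0.0, 0.0], [0.0, -1.0, -0.0], [0.0, 0.0, -1.0]]
ft_force: [-0.3, 0.3, -0.0]
opening: 0.0749
finger_force: 0.0
```

Call:
carry_out(steps=[[[0,0,-0.009,0,0,0],[0,0,0,0,0,0],[0,0,0,0,0,0],[0,0,0,0,0,0],[0,0,0,0,0,0]]], fingers=-0.3)

```text
clock: 4.4
tcp_pos: [0.426, -0.1489, 0.0192]
eef_rot: [[1.0, 0.0, 0.002], [0.0, -1.0, -0.001], [0.002, 0.001, -1.0]]
ft_force: [-1.8, 0.9, 12.3]
opening: 0.0633
finger_force: 47.7
```

Call:
carry_out(steps=[[[0,0,-0.02,0,0,0],[0,0,-0.06,0,0,0],[0,0,0,0,0,0],[0,0,0,0,0,0]]])

```text
clock: 4.73
tcp_pos: [0.4257, -0.1491, 0.0385]
eef_rot: [[1.0, -0.0, 0.002], [-0.0, -1.0, -0.001], [0.002, 0.001, -1.0]]
ft_force: [-0.8, -0.0, -0.5]
opening: 0.0635
finger_force: 44.0
```

Run:
```python
from h import *
im=arm.camera("side"); 
cv2.imwrite("pics/a2.png",cv2.resize(im[210:290,250:350],(750,600))[:,:,::-1])
```

```text
(no output)
```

View pics/a2.png

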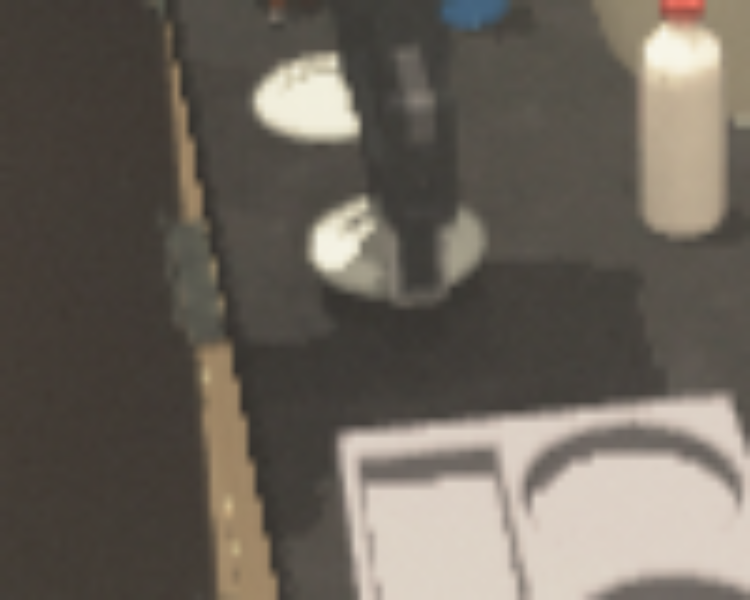

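The lens is held and lifted level; it now shows at (303,243).

Call:
carry_out(steps=[[[0,0,-0.12,0,0,0],[0.0444,0.1326,0,0,0,0],[0.0444,0.1326,0,0,0,0],[0.0444,0.1326,0,0,0,0],[0.0444,0.1326,0,0,0,0],[0.0444,0.1326,0,0,0,0],[0,0,0,0,0,0],[0,0,0,0,0,0],[0,0,0,0,0,0]]])

```text
clock: 5.53
tcp_pos: [0.4798, -0.3135, 0.0669]
eef_rot: [[1.0, 0.0, -0.002], [0.0, -1.0, 0.002], [-0.002, -0.002, -1.0]]
ft_force: [-0.6, 1.0, 0.2]
opening: 0.0634
finger_force: 44.4
```

Call:
carry_out(steps=[[[0.0056,0.0052,0.06,0,0,0],[0,0,0.052,0,0,0],[0,0,0,0,0,0],[0,0,0,0,0,0],[0,0,0,0,0,0]]])

```text
clock: 5.95
tcp_pos: [0.4818, -0.3149, 0.0399]
eef_rot: [[1.0, 0.001, -0.001], [0.001, -1.0, 0.001], [-0.001, -0.001, -1.0]]
ft_force: [0.4, -0.1, -0.6]
opening: 0.0632
finger_force: 44.4
```

Run:
```python
from h import *
im=arm.camera("side"); t=arm.camera("top")
a=cv2.resize(im[235:335,270:390],(480,400)); b=cv2.resize(t[170:250,400:464],(320,400))
cv2.imwrite("pics/a3.png",np.hstack([a,b])[:,:,::-1])
```

```text
(no output)
```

View pics/a3.png

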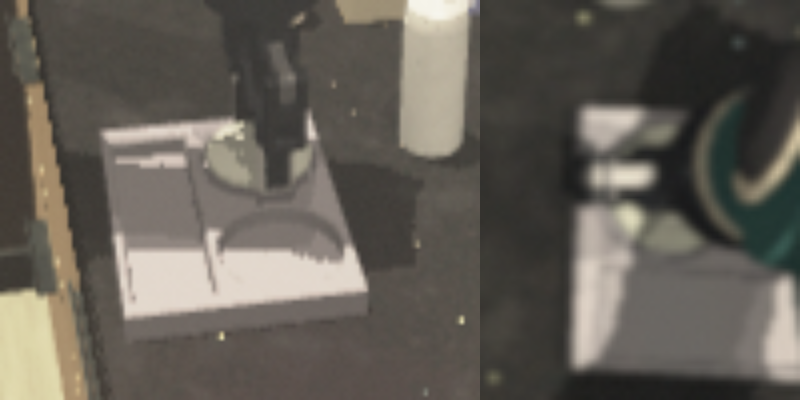

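The lens sits over the left pocket, at about (320,274) in the side picture, in line with the pocket rim.

Call:
carry_out(steps=[[[0,0,0.006,0,0,0],[0,0,0,0,0,0],[0,0,0,0,0,0]]])

```text
clock: 6.3
tcp_pos: [0.482, -0.3159, 0.0386]
eef_rot: [[1.0, 0.0, -0.0], [0.0, -1.0, -0.0], [-0.0, 0.0, -1.0]]
ft_force: [0.6, -0.6, -0.2]
opening: 0.0638
finger_force: 44.4
```

Call:
carry_out(steps=[[[0,0,0,0,0,0],[0,0,0,0,0,0],[0,0,0,0,0,0]]], fingers=-0.7)

```text
clock: 6.55
tcp_pos: [0.4821, -0.3159, 0.0386]
eef_rot: [[1.0, 0.0, 0.0], [0.0, -1.0, -0.0], [0.0, 0.0, -1.0]]
ft_force: [-0.2, -0.4, -0.4]
opening: 0.0722
finger_force: 0.0
```

Call:
carry_out(steps=[[[0,0,-0.04,0,0,0],[0,0,-0.12,0,0,0],[0,0,-0.12,0,0,0],[0.0,-0.16,0,0,0,0],[0,-0.16,0,0,0,0],[0,-0.16,0,0,0,0]]], fingers=-1)

```text
clock: 7.05
tcp_pos: [0.4823, -0.1954, 0.1101]
eef_rot: [[1.0, -0.002, 0.002], [-0.002, -1.0, -0.001], [0.002, 0.001, -1.0]]
ft_force: [0.6, 1.1, 0.2]
opening: 0.0851
finger_force: 0.0
```

Run:
```python
from h import *
im=arm.camera("side"); t=arm.camera("top"); np.save("pics/t4.npy",t)
a=cv2.resize(im[235:335,270:390],(480,400)); b=cv2.resize(t[170:250,400:464],(320,400))
cv2.imwrite("pics/a4.png",np.hstack([a,b])[:,:,::-1])
```

```text
(no output)
```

View pics/a4.png

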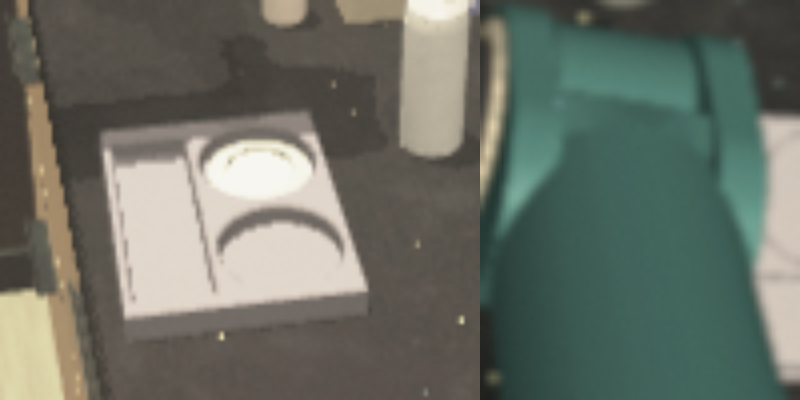

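The lens lies flat inside the left pocket, at about (334,277) in the side picture.

Call:
carry_out(steps=[[[-0.1286,0,0,0,0,0],[-0.1286,0,0,0,0,0],[0,-0.134,0,0,0,0],[0,-0.134,0,0,0,0],[0,-0.134,0,0,0,0],[0,-0.134,0,0,0,0],[0,-0.134,0,0,0,0],[0,-0.134,0,0,0,0],[0,0,0.1,0,0,0],[0,0,0.1,0,0,0],[0,0,0,0,0,0],[0,0,0,0,0,0],[0,0,0,0,0,0]]])

```text
clock: 8.23
tcp_pos: [0.4184, 0.0047, 0.0594]
eef_rot: [[1.0, -0.001, 0.001], [-0.001, -1.0, -0.0], [0.001, 0.0, -1.0]]
ft_force: [0.0, 0.3, 0.4]
opening: 0.0854
finger_force: 0.0
```

Call:
carry_out(steps=[[[0,0,0,0,0,0],[0,0,0.08,0,0,0],[0,0,0.06,0,0,0],[0,0,0.024,0,0,0],[0,0,0,0,0,0],[0,0,0,0,0,0]]], fingers=-0.75)

```text
clock: 8.73
tcp_pos: [0.4181, 0.0049, 0.0181]
eef_rot: [[1.0, -0.0, 0.001], [-0.0, -1.0, -0.0], [0.001, 0.0, -1.0]]
ft_force: [0.8, 0.8, 0.3]
opening: 0.0748
finger_force: 0.0
```

Call:
carry_out(steps=[[[0,0,0,0,0,0],[0,0,0,0,0,0],[0,0,0,0,0,0],[0,0,0,0,0,0]]], fingers=-0.3)

```text
clock: 9.07
tcp_pos: [0.4184, 0.0051, 0.019]
eef_rot: [[1.0, -0.0, 0.002], [-0.0, -1.0, -0.0], [0.002, 0.0, -1.0]]
ft_force: [-1.9, -0.4, 8.4]
opening: 0.0652
finger_force: 41.8
```

Call:
carry_out(steps=[[[0,0,-0.03,0,0,0],[0,0,-0.1,0,0,0],[0,0,-0.1,0,0,0],[0.0202,0.1471,0,0,0,0],[0.0202,0.1471,0,0,0,0],[0.0202,0.1471,0,0,0,0],[0.0202,0.1471,0,0,0,0],[0.0202,0.1471,0,0,0,0],[0.0202,0.1471,0,0,0,0],[0.0202,0.1471,0,0,0,0],[0.0202,0.1471,0,0,0,0],[0.0202,0.1471,0,0,0,0],[0.0202,0.1471,0,0,0,0],[0.0202,0.1471,0,0,0,0],[0,0,0,0,0,0],[0,0,0,0,0,0],[0,0,0,0,0,0]]])

```text
clock: 10.48
tcp_pos: [0.4732, -0.3988, 0.0756]
eef_rot: [[1.0, -0.0, 0.0], [-0.0, -1.0, 0.001], [0.0, -0.001, -1.0]]
ft_force: [-0.5, 1.7, -0.1]
opening: 0.0647
finger_force: 44.4
```

Call:
carry_out(steps=[[[0.003,0.003,0.08,0,0,0],[0,0,0.06,0,0,0],[0,0,0.008,0,0,0],[0,0,0,0,0,0],[0,0,0,0,0,0]]])

```text
clock: 10.9
tcp_pos: [0.4741, -0.3987, 0.0377]
eef_rot: [[1.0, 0.002, -0.001], [0.002, -1.0, 0.001], [-0.001, -0.001, -1.0]]
ft_force: [-0.0, 0.6, 0.4]
opening: 0.0648
finger_force: 44.4
```

Run:
```python
from h import *
import st
im=arm.camera("side")
c=blob(im,(318,262,365,312),lambda a:(a.mean(2)>120)); print(cv2.fitEllipse(c))
print(proj("side",np.array([.4737,-.3996,.022])),proj("side",np.array([.4737,-.3992,.018])))
```

```text
10.9 [ 0.4741 -0.3987  0.0377] 0.0648 [-0.   0.6  0.4]
((324.71917724609375, 279.7687072753906), (15.73581314086914, 30.050172805786133), 178.3903045654297)
[339.86720288 294.61105492] [339.82955023 295.82659944]
```

Position is as planned, so I'll release.

Call:
carry_out(steps=[[[0,0,0,0,0,0],[0,0,0,0,0,0],[0,0,0,0,0,0]]], fingers=-0.7)

```text
clock: 11.2
tcp_pos: [0.4741, -0.4001, 0.0381]
eef_rot: [[1.0, 0.0, -0.0], [0.0, -1.0, -0.0], [-0.0, 0.0, -1.0]]
ft_force: [-0.2, -0.2, -0.4]
opening: 0.0726
finger_force: 0.0
```

Call:
carry_out(steps=[[[0,0,-0.04,0,0,0],[0,0,-0.12,0,0,0],[0,0,-0.14,0,0,0],[0,-0.16,0,0,0,0],[0,-0.16,0,0,0,0],[0,-0.16,0,0,0,0],[0,-0.16,0,0,0,0],[0,-0.16,0,0,0,0],[0,-0.16,0,0,0,0]]], fingers=-1)

```text
clock: 11.95
tcp_pos: [0.474, -0.1586, 0.1141]
eef_rot: [[1.0, -0.0, 0.001], [-0.0, -1.0, -0.001], [0.001, 0.001, -1.0]]
ft_force: [0.7, -0.3, -0.8]
opening: 0.0855
finger_force: 0.0
```

Run:
```python
from m import *
import st
im=arm.camera("side"); np.save("pics/s5.npy",im)
w=lambda a:(a.min(2)>150)&(a.mean(2)>215)
for bx in((318,262,352,288),(320,280,362,308)):
    c=blob(im,bx,w); e=cv2.fitEllipse(c); print(e,at("side",e[0],.010))
a=cv2.resize(im[235:335,270:390],(720,600)); cv2.imwrite("pics/a5.png",a[:,:,::-1])
```

```text
11.95 [ 0.474  -0.1586  0.1141] 0.0855 [ 0.7 -0.3 -0.8]
((334.2560119628906, 277.2270812988281), (13.976651191711426, 25.398090362548828), 88.59423065185547) [ 0.47917442 -0.31625312  0.01      ]
((339.7100830078125, 298.83905029296875), (16.993694305419922, 28.19597816467285), 90.45405578613281) [ 0.47308808 -0.40045881  0.01      ]
```

View pics/a5.png

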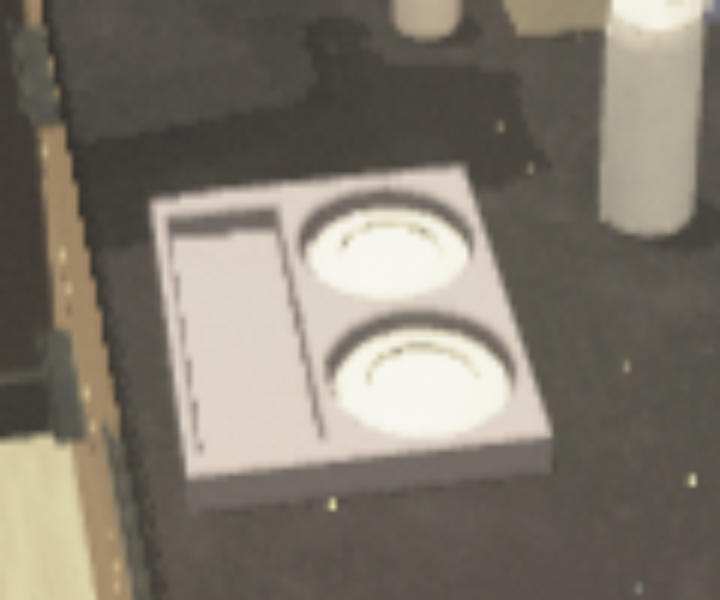

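Both lenses lie flat in their pockets, at about (334,277) and (340,299). Next is the frame.

Run:
```python
from h import *
print(np.round(arm.sense()["q"],1))
im=arm.camera("side");t=arm.camera("top")
from m import *
b=rect(t,(238,212,296,246),br);report("top",b,.006)
b2=rect(im,(280,188,302,216),br);print(b2.round(1).tolist(),tri(b.mean(0),b2.mean(0)))
# bridge: brown columns near mid
```

```text
[ 26.8  25.4 -15.7 118.2  10.5  37.8 -85.2]
[0.4244 0.1546] sides [0.0448 0.1399 0.0446 0.1396] yaw -8.64 -8.35
[[283.8, 192.3], [296.0, 192.6], [295.5, 210.7], [283.2, 210.3]] (array([0.42360616, 0.15451389, 0.00627137]), np.float64(0.001453458054101286))
```

Call:
carry_out(steps=[[[-0.128,0,0,0,0,0],[-0.128,0,0,0,0,0],[0,-0.1392,0,0,0,0],[0,-0.1392,0,0,0,0],[0,-0.1392,0,0,0,0],[0,-0.1392,0,0,0,0],[0,-0.1392,0,0,0,0],[0,-0.1392,0,0,0,0],[0,-0.1392,0,0,0,0],[0,-0.1392,0,0,0,0],[0,-0.1392,0,0,0,0],[0.03,0,0,0,0,0],[0,0,0,0,0,-0.1133],[0,0,0,0,0,-0.1133],[0,0,0,0,0,-0.1133],[0,0,0,0,0,-0.1133],[0,0,0,0,0,-0.1133],[0,0,0,0,0,-0.1133],[0,0,0,0,0,-0.1133],[0,0,0,0,0,-0.1133]]], fingers=-0.3)

```text
clock: 13.77
tcp_pos: [0.4188, 0.1516, 0.1135]
eef_rot: [[0.579, 0.815, 0.001], [0.815, -0.579, -0.001], [0.0, 0.001, -1.0]]
ft_force: [0.2, 0.5, 0.0]
opening: 0.0552
finger_force: 0.0
```

Call:
carry_out(steps=[[[0,0,0,0,0,-0.1133],[0,0,0,0,0,-0.1133],[0,0,0,0,0,-0.1133],[0,0,0,0,0,-0.1133],[0,0,0.1,0,0,0],[0,0,0.1,0,0,0],[0,0,0,0,0,0],[0,0,0,0,0,0],[0,0,0,0,0,0]]])

```text
clock: 14.52
tcp_pos: [0.4184, 0.1529, 0.0639]
eef_rot: [[0.147, 0.989, 0.001], [0.989, -0.147, 0.0], [0.0, 0.001, -1.0]]
ft_force: [0.4, 0.9, 0.5]
opening: 0.0551
finger_force: 0.0
```

Call:
carry_out(steps=[[[0.005,0.02,0.07,0,0,0],[0,0,0.06,0,0,0],[0,0,0.0136,0,0,0],[0,0,0,0,0,0],[0,0,0,0,0,0]]])

```text
clock: 14.93
tcp_pos: [0.4232, 0.1538, 0.0281]
eef_rot: [[0.146, 0.989, 0.001], [0.989, -0.146, 0.0], [0.0, 0.001, -1.0]]
ft_force: [-0.6, 0.2, 0.1]
opening: 0.0556
finger_force: 0.0
```

Call:
carry_out(steps=[[[0,0,0,0,0,0],[0,0,0,0,0,0],[0,0,0,0,0,0],[0,0,0,0,0,0],[0,0,0,0,0,0],[0,0,0,0,0,0]]], fingers=1, force=40)

```text
clock: 15.43
tcp_pos: [0.4232, 0.1537, 0.0281]
eef_rot: [[0.146, 0.989, 0.001], [0.989, -0.146, -0.0], [0.0, 0.001, -1.0]]
ft_force: [-0.7, -1.0, 7.3]
opening: 0.0249
finger_force: 38.9
```

Call:
carry_out(steps=[[[0,0,-0.04,0,0,0],[0,0,-0.1,0,0,0],[0,0,-0.14,0,0,-0.079],[-0.1558,0.0055,0,0,0,0],[-0.1558,0.0055,0,0,0,0],[-0.1558,0.0055,0,0,0,0],[-0.1558,0.0055,0,0,0,0],[-0.1558,0.0055,0,0,0,0],[-0.1558,0.0055,0,0,0,0],[-0.1558,0.0055,0,0,0,0],[-0.1558,0.0055,0,0,0,0],[-0.1558,0.0055,0,0,0,0],[-0.1558,0.0055,0,0,0,0],[-0.1558,0.0055,0,0,0,0],[-0.1558,0.0055,0,0,0,0],[-0.1558,0.0055,0,0,0,0],[0,0,0,0,0,0],[0,0,0,0,0,0],[0,0,0,0,0,0]]])

```text
clock: 17.02
tcp_pos: [0.4079, -0.3522, 0.0975]
eef_rot: [[0.064, 0.998, 0.0], [0.998, -0.064, 0.001], [0.001, 0.0, -1.0]]
ft_force: [0.1, 0.3, -0.1]
opening: 0.025
finger_force: 39.7
```

Call:
carry_out(steps=[[[0,0.001,0.1,0,0,0],[0,0,0.08,0,0,0],[0,0,0,0,0,0],[0,0,0,0,0,0]]])

```text
clock: 17.35
tcp_pos: [0.4083, -0.3508, 0.052]
eef_rot: [[0.061, 0.998, -0.001], [0.998, -0.061, 0.002], [0.002, -0.002, -1.0]]
ft_force: [0.2, 0.2, -0.5]
opening: 0.0248
finger_force: 39.7
```

Run:
```python
from m import *
import st
im=arm.camera("side");t=arm.camera("top");np.save("pics/s6.npy",im)
b2=rect(im,(275,245,345,315),br); p=np.array([at("side",q,.030) for q in b2]); print(b2.round(1).tolist(),p.round(4).tolist(),p.mean(0))
b=rect(t,(400,180,500,252),br);print(b.round(1).tolist())
a=cv2.resize(im[235:335,270:390],(480,400)); c=cv2.resize(t[180:260,405:495],(320,284)); c=np.vstack([c,np.zeros((116,320,3),np.uint8)])
cv2.imwrite("pics/a6.png",np.hstack([a,c])[:,:,::-1])
```

```text
17.35 [ 0.4083 -0.3508  0.052 ] 0.0248 [ 0.2  0.2 -0.5]
[[276.0, 244.5], [320.5, 245.6], [319.0, 315.2], [274.4, 314.2]] [[0.3458, -0.1575, 0.03], [0.4683, -0.192, 0.03], [0.4105, -0.4655, 0.03], [0.3151, -0.4405, 0.03]] [ 0.38492339 -0.31388066  0.03      ]
[[435.8, 203.8], [494.7, 218.2], [486.2, 252.8], [427.3, 238.4]]
```

View pics/a6.png

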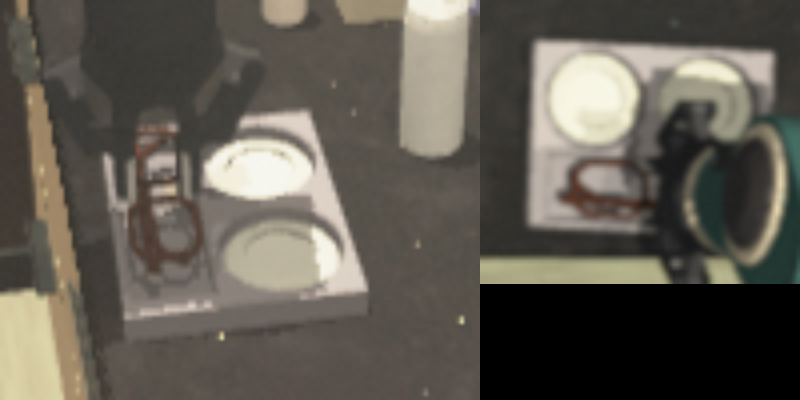

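The frame is held level above the long pocket. Its near half spans columns 301.6 to 320.7 at row 292 in the side picture, and its left end is at column 428 in the top picture.

Run:
```python
from m import *
im=np.load("pics/s6.npy")
m=br(im.astype(int))
for r in range(286,305,2):
    c=np.where(m[r,295:330])[0]+295
    if len(c)>1: print(r,c.min(),c.max(),at("side",(c.min()-.5,r),.028)[:2].round(4),at("side",(c.max()+.5,r),.028)[:2].round(4))
print(at("top",(428.3,233.4),.030))
# expected frame lateral extents at y: centre line x=.4083+.0645*(y+.351) +-.0215
```

```text
[ 0.4104447  -0.28386047  0.03      ]
```

Run:
```python
from h import *
for p in((301.6,292.4),(320.7,292.9)): print([at("side",p,z)[:2].round(4) for z in(.024,.028,.032)])
```

```text
[array([ 0.3859, -0.3736]), array([ 0.3853, -0.3785]), array([ 0.3848, -0.3833])]
[array([ 0.4301, -0.3857]), array([ 0.4292, -0.3904]), array([ 0.4284, -0.3952])]
```

Call:
carry_out(steps=[[[0.0,0,0.032,0,0,0],[0,0,0.008,0,0,0],[0,0,0.008,0,0,0],[0,0,0,0,0,0],[0,0,0,0,0,0]]])

```text
clock: 17.87
tcp_pos: [0.4082, -0.3529, 0.0401]
eef_rot: [[0.064, 0.998, -0.0], [0.998, -0.064, 0.0], [0.0, -0.0, -1.0]]
ft_force: [-0.8, 0.1, -0.4]
opening: 0.0246
finger_force: 39.7
```

Call:
carry_out(steps=[[[0.0,0,0.012,0,0,0],[0,0,0.008,0,0,0],[0,0,0.005,0,0,0],[0,0,0,0,0,0],[0,0,0,0,0,0]]])

```text
clock: 18.28
tcp_pos: [0.409, -0.3533, 0.0357]
eef_rot: [[0.064, 0.998, 0.001], [0.998, -0.064, -0.002], [-0.002, 0.001, -1.0]]
ft_force: [-4.3, 2.9, 17.2]
opening: 0.0244
finger_force: 56.0
```

Call:
carry_out(steps=[[[0,0,-0.004,0,0,0],[0,0,0,0,0,0],[0,0,0,0,0,0],[0,0,0,0,0,0]]], fingers=0.25)

```text
clock: 18.62
tcp_pos: [0.4092, -0.3534, 0.0359]
eef_rot: [[0.064, 0.998, 0.001], [0.998, -0.064, -0.001], [-0.001, 0.002, -1.0]]
ft_force: [-1.4, 0.2, 11.0]
opening: 0.0318
finger_force: 4.9
```

Call:
carry_out(steps=[[[0,0,-0.02,0,0,0],[0,0,-0.06,0,0,0],[0,0,-0.14,0,0,0],[0,0,-0.14,0,0,0],[0.16,0,0,0,0,0],[0.16,0,0,0,0,0],[0.16,0,0,0,0,0],[0.16,0,0,0,0,0],[0.16,0,0,0,0,0],[0.16,0,0,0,0,0],[0,0,0,0,0,0]]])

```text
clock: 19.53
tcp_pos: [0.4238, -0.1056, 0.1253]
eef_rot: [[0.053, 0.999, 0.001], [0.999, -0.053, 0.003], [0.003, 0.001, -1.0]]
ft_force: [0.6, 0.2, -0.2]
opening: 0.0322
finger_force: 0.0
```

Run:
```python
from m import *
import st
im=arm.camera("side");t=arm.camera("top");np.save("pics/s7.npy",im);np.save("pics/t7.npy",t)
f=lambda c:(c[:,:,0]-c[:,:,2]>30)&(c.mean(2)<150)
def all_(n,im,box,z):
    x0,y0,x1,y1=box; m=f(im[y0:y1,x0:x1].astype(int)); ys,xs=np.where(m); 
    r=cv2.boxPoints(cv2.minAreaRect((np.c_[xs,ys]+[x0,y0]).astype(np.float32))); r=r[np.argsort(np.arctan2(*(r-r.mean(0)).T[::-1]))]
    p=np.array([at(n,q,z)[:2] for q in r]); print(n,len(xs),r.round(1).tolist(),p.round(4).tolist(),p.mean(0).round(4))
all_("side",im,(296,264,330,314),.011); all_("top",t,(418,215,484,246),.011)
w=lambda a:(a.min(2)>150)&(a.mean(2)>215)
for bx in((318,262,352,288),(320,280,362,308)):
    e=cv2.fitEllipse(blob(im,bx,w)); print(e,at("side",e[0],.010))
```

```text
19.53 [ 0.4238 -0.1056  0.1253] 0.0322 [ 0.6  0.2 -0.2]
side 280 [[298.20001220703125, 273.0], [316.0, 270.0], [322.1000061035156, 306.6000061035156], [304.29998779296875, 309.6000061035156]] [[0.3908, -0.2786], [0.4388, -0.2765], [0.4265, -0.4189], [0.3844, -0.4196]] [ 0.4101 -0.3484]
top 296 [[427.70001220703125, 223.60000610351562], [478.79998779296875, 226.8000030517578], [477.79998779296875, 242.60000610351562], [426.70001220703125, 239.39999389648438]] [[0.4364, -0.2877], [0.4267, -0.4241], [0.3843, -0.42], [0.3938, -0.2839]] [ 0.4103 -0.3539]
((334.2560119628906, 277.2270812988281), (13.976651191711426, 25.398090362548828), 88.59423065185547) [ 0.47917442 -0.31625312  0.01      ]
((339.73583984375, 298.8314208984375), (16.991531372070312, 28.13435935974121), 90.65135955810547) [ 0.47315441 -0.40044601  0.01      ]
```

Run:
```python
from m import *
im=np.load("pics/s7.npy").astype(int);t=np.load("pics/t7.npy").astype(int)
f=lambda c:(c[:,:,0]-c[:,:,2]>30)&(c.mean(2)<150)
for n,i,(x0,y0,x1,y1) in(("side",im,(294,266,328,314)),("top",t,(422,218,484,246))):
    print(n,x0,y0)
    for r in f(i[y0:y1,x0:x1]): print("".join(".#"[int(v)] for v in r))
def pr(p):  # carrier coords -> side/top pixels
    c,s=np.cos(np.radians(-3.7)),np.sin(np.radians(-3.7)); P=np.array([.4492+c*p[0]-s*p[1],-.3552+s*p[0]+c*p[1],p[2]])
    return proj("side",P).round(1).tolist(),proj("top",P).round(1).tolist()
for z in(.005,.011,.017,.024):
  print(z,[pr((-.04+dx,dy,z)) for dx,dy in((0,.07),(0,-.07),(.0215,0),(-.0215,0))])
```

```text
side 294 266
..................................
..................................
..................................
..................................
..................................
..................................
..........##......................
.........###.##.####..............
........##############............
........###.........###...........
.......##.#.....##...##...........
.......#..##...###...##...........
......##..##.###......#...........
......##..#####.......##..........
.......##.####........##..........
.......##.###.........##..........
.......##..##.........##..........
.......##..##.........##..........
.......##..##.........##..........
........##.##........##...........
........######...#####............
..........##########..............
............##....................
............##....................
...........####......##...........
...........#############..........
...........####........##.........
..........##..#.........##........
.........##...#..........##.......
.........##.####.........##.......
.........##.####.........##.......
..
[... 2240 characters left out ...]
..
..............................................................
..............................................................
0.005 [([307.2, 274.6], [425.6, 232.0]), ([313.3, 311.1], [477.6, 234.9]), ([318.6, 290.8], [451.8, 225.5]), ([301.3, 292.6], [451.3, 241.4])]
0.011 [([307.1, 272.7], [426.1, 232.0]), ([313.2, 309.1], [478.4, 234.9]), ([318.6, 288.8], [452.5, 225.5]), ([301.2, 290.7], [451.9, 241.5])]
0.017 [([307.0, 270.8], [426.7, 232.0]), ([313.1, 307.1], [479.3, 235.0]), ([318.5, 286.9], [453.2, 225.5]), ([301.1, 288.7], [452.6, 241.6])]
0.024 [([306.9, 268.7], [427.3, 232.1]), ([313.0, 304.7], [480.2, 235.1]), ([318.4, 284.6], [454.0, 225.5]), ([301.0, 286.5], [453.4, 241.7])]
```

The frame's side mask spans rows 272 to 309, which matches lying on the pocket floor (predicted 272.7 to 309.1). The cover is next.

Call:
carry_out(steps=[[[0,0,-0.16,0,0,-0.1],[0.1561,0.0084,0,0,0,0],[0.1561,0.0084,0,0,0,0],[0.1561,0.0084,0,0,0,0],[0.1561,0.0084,0,0,0,0],[0.1561,0.0084,0,0,0,0],[0.1561,0.0084,0,0,0,0],[0.1561,0.0084,0,0,0,0],[0.1561,0.0084,0,0,0,0],[0.1561,0.0084,0,0,0,0],[0.1561,0.0084,0,0,0,0],[0.1561,0.0084,0,0,0,0],[0.1561,0.0084,0,0,0,0],[0,0,0,0,0,0],[0,0,0,0,0,0],[0,0,0,0,0,0]]], fingers=-0.2)

```text
clock: 20.97
tcp_pos: [0.4307, 0.3538, 0.1641]
eef_rot: [[-0.039, 0.999, -0.001], [0.999, 0.039, -0.002], [-0.002, -0.001, -1.0]]
ft_force: [0.2, -0.2, -0.3]
opening: 0.0513
finger_force: 0.0
```

Run:
```python
from m import *
im=np.load("pics/s7.npy");t=np.load("pics/t7.npy").astype(int)
# top: cover plate corners and handle ends; side: handle mask
b=rect(t.astype(np.uint8),(150,190,236,254),lambda c:c.mean(2)>120);print(b.round(1).tolist());report("top",b,[.013,0,0,.013]);report("top",b,.013)
x0,y0,x1,y1=262,160,310,195
for r in im[y0:y1,x0:x1].astype(int).mean(2): print("".join("%x"%min(15,int(v)//16) for v in r))
for y in(.300,.355,.41): print(y,[proj("side",np.array([.431,y,z])).round(1).tolist() for z in(.013,.033,.045)])
```

```text
[[154.9, 201.2], [224.2, 198.3], [226.5, 253.4], [157.2, 256.3]]
[0.4321 0.3603] sides [0.1515 0.1894 0.1526 0.1877] yaw 1.94 3.06
[0.4321 0.3587] sides [0.1515 0.1926 0.1509 0.1909] yaw 1.92 3.06
3444444445beedb777777333333443444444444444444444
3344444448eee87777777433333333443444444444444444
324444445beee77777777433333333334433344444444444
324444445beeeb9886666333333333333333443444444444
3244444446ceeeddcbccc733333333334443444443444444
324444444688adeeedeee933333333333434343344444444
333454544588888aaaacb733333333333333443444444444
333444444588888888865433333333343444444344444444
333444444578888888844433333333333333443334344444
333444444457788888844433333343333344444444444444
333444444455778aaaa43433333333333333433444444444
333566789999aabddcc53433333333333333344444444444
34aaaabceccbbccddcb63433333333333343443444444434
35dddddeebbaabccddc83333333333333434434343443334
348dddddddddddddddca5433333333333333344344334344
336ddddddddddddddddc8533333333333333333433333344
335dddcddddddddddddc9433333333333333333333334444
3348dddddddddddddddc9433333333333333333333343434
3336ddddddddddddddcc8
[... 273 characters left out ...]
333336dddddc733335557dca533333333333333333434446
333335cdddcca33334766ddc843333333333333343333455
3333348dcdddd63334778deba85333333333333333434586
3333336dddddda3333459dddcc8333333333333333334798
3333335cddddcc6333347ccba984333333333333333348aa
33333348ccbbbb8333333566666333333333443333444699
33333336a886665433333466555333333444444444444577
333333346666666533333355444333334455444444444476
333333335555555543333344544333334454454544433456
333333334445454443333334444333344544445544443344
333333334445544444333334444333334554544454433434
0.3 [[286.9, 183.6], [286.6, 178.9], [286.4, 176.1]]
0.355 [[285.3, 178.3], [284.9, 173.7], [284.8, 170.9]]
0.41 [[283.7, 173.2], [283.4, 168.7], [283.2, 166.0]]
```

Call:
carry_out(steps=[[[0.005,0,0.14,0,0,0],[0,0,0.14,0,0,0],[0,0,0.12,0,0,0],[0,0,0.06,0,0,0],[0,0,0.016,0,0,0],[0,0,0,0,0,0],[0,0,0,0,0,0]]])

```text
clock: 21.55
tcp_pos: [0.4308, 0.3569, 0.0471]
eef_rot: [[-0.039, 0.999, 0.001], [0.999, 0.039, 0.001], [0.001, 0.001, -1.0]]
ft_force: [0.1, 0.3, -0.0]
opening: 0.0514
finger_force: 0.0
```

Call:
carry_out(steps=[[[0,0,0,0,0,0],[0,0,0,0,0,0],[0,0,0,0,0,0],[0,0,0,0,0,0],[0,0,0,0,0,0],[0,0,0,0,0,0],[0,0,0,0,0,0]]], fingers=1, force=100)

```text
clock: 22.13
tcp_pos: [0.4302, 0.3572, 0.0473]
eef_rot: [[-0.041, 0.999, 0.002], [0.999, 0.041, 0.0], [0.0, 0.002, -1.0]]
ft_force: [-1.5, -1.8, 7.3]
opening: 0.012
finger_force: 97.9
```

Run:
```python
from h import *
print(tri((357,192),(345,197)),tri((357,165),(352,190)))
for z in(0,.1,.2,.3): print(z,at("top",(191,194),z)[:2],at("top",(330,192),z)[:2],at("top",(330,165),z)[:2])
```

```text
(array([ 0.53920561, -0.09429762,  0.12539247]), np.float64(0.04844284779015004)) (array([ 0.58313307, -0.08946249,  0.14306884]), np.float64(0.006964536042083702))
0 [0.52435293 0.36295637] [ 0.52584288 -0.02446953] [ 0.60099949 -0.02529493]
0.1 [0.51674747 0.33023023] [ 0.51810666 -0.02319608] [ 0.5866677  -0.02394904]
0.2 [0.509142   0.29750408] [ 0.51037045 -0.02192262] [ 0.57233591 -0.02260315]
0.3 [0.50153654 0.26477793] [ 0.50263423 -0.02064917] [ 0.55800412 -0.02125726]
```

Call:
carry_out(steps=[[[0,0,-0.03,0,0,0],[0,0,-0.03,0,0,0],[0,0,0,0,0,0],[0,0,0,0,0,0]]])

```text
clock: 22.47
tcp_pos: [0.4301, 0.3569, 0.0615]
eef_rot: [[-0.04, 0.999, 0.001], [0.999, 0.04, 0.001], [0.001, 0.001, -1.0]]
ft_force: [0.3, -0.5, -1.8]
opening: 0.0119
finger_force: 98.0
```

Call:
carry_out(steps=[[[0,-0.1,0,0,0,0],[0,0,-0.139,0,0,0],[0,0,-0.139,0,0,0],[0,0,-0.139,0,0,0],[0,0,-0.139,0,0,0],[0,0,-0.139,0,0,0],[0,0,-0.139,0,0,0],[0,0,0,0,0,0],[0,0,0,0,0,0]]])

```text
clock: 23.22
tcp_pos: [0.4054, 0.3562, 0.2709]
eef_rot: [[-0.04, 0.999, 0.003], [0.999, 0.04, 0.002], [0.001, 0.003, -1.0]]
ft_force: [-0.4, -0.6, -2.2]
opening: 0.0118
finger_force: 98.5
```

Call:
carry_out(steps=[[[-0.15,0.0033,0,0,0,0],[-0.15,0.0033,0,0,0,0],[-0.15,0.0033,0,0,0,0],[-0.15,0.0033,0,0,0,0],[-0.15,0.0033,0,0,0,0],[-0.15,0.0033,0,0,0,0],[-0.15,0.0033,0,0,0,0],[-0.15,0.0033,0,0,0,0],[-0.15,0.0033,0,0,0,0],[-0.15,0.0033,0,0,0,0],[-0.15,0.0033,0,0,0,0],[-0.15,0.0033,0,0,0,0],[-0.15,0.0033,0,0,0,0],[-0.15,0.0033,0,0,0,0],[-0.15,0.0033,0,0,0,0],[-0.15,0.0033,0,0,0,0],[-0.15,0.0033,0,0,0,0],[-0.15,0.0033,0,0,0,0],[-0.15,0.0033,0,0,0,0],[0,0,0,0,0,0.1]]])

```text
clock: 24.88
tcp_pos: [0.4464, -0.3642, 0.266]
eef_rot: [[0.075, 0.997, -0.003], [0.997, -0.075, -0.001], [-0.001, -0.003, -1.0]]
ft_force: [-1.2, -2.0, -1.7]
opening: 0.0116
finger_force: 98.5
```

Call:
carry_out(steps=[[[0,0,0.12,0,0,0],[0,0,0.14,0,0,0],[0,0,0.14,0,0,0],[0,0,0.14,0,0,0],[0,0,0,0,0,0],[0,0,0,0,0,0],[0,0,0,0,0,0]]])

```text
clock: 25.47
tcp_pos: [0.4501, -0.3555, 0.1351]
eef_rot: [[0.064, 0.998, 0.001], [0.998, -0.064, 0.0], [0.0, 0.001, -1.0]]
ft_force: [0.5, -0.4, -1.0]
opening: 0.0122
finger_force: 98.4
```

Run:
```python
from m import *
import st
im=arm.camera("side");t=arm.camera("top");np.save("pics/s8.npy",im);np.save("pics/t8.npy",t)
zc=arm.sense()["tcp_pos"][2]-.0473
print("side")
g=im.astype(int).mean(2)
b=rect(im,(270,225,390,330),lambda c:c.mean(2)>130); print(b.round(1).tolist())
print("top"); b=rect(t,(400,170,510,262),lambda c:c.mean(2)>125); print(b.round(1).tolist())
for r in g[236:330:2,280:390:2]: print("".join("%x"%min(15,int(v)//16) for v in r))
def pr(n,p,yaw=-3.7):
    R=arm.sense()["eef_rot"];c=arm.sense()["tcp_pos"]; P=c+R[:,1]*p[0]+R[:,0]*p[1]; P[2]=p[2]; return proj(n,P).round(1).tolist()
for n in("side","top"):
  print(n,"plate",[pr(n,(sx*.075,sy*.094,zc+.013)) for sx,sy in((1,1),(1,-1),(-1,-1),(-1,1))],"low",[pr(n,(sx*.075,sy*.094,zc)) for sx,sy in((1,1),(1,-1),(-1,-1),(-1,1))])
```

```text
25.47 [ 0.4501 -0.3555  0.1351] 0.0122 [ 0.5 -0.4 -1. ]
side
[[291.9, 240.0], [360.7, 232.7], [365.7, 280.2], [296.9, 287.5]]
top
[[426.2, 184.7], [462.4, 187.0], [458.5, 248.1], [422.3, 245.9]]
555555555555433333333345433444449dd55899999999fffffeeea
55555555555554333433334b73334446ddd75599999999defffeeb6
5555557889abdc93434334474443678eddde5588875656cdcdddcb5
455555ccccccbcc9464344333446dddddddd5555555556bcccccba5
455545acccbbaabcccb347333937ddddddddb555555557bbbbbbba5
3444457ddddddcccccb348333936cddcccddd555555557bbbbbbba5
3444446ddddddcccccc349333946ccccccddd755555557bbbbbbba5
3444446ddccdccccccb349333947cccccccddd55555558babbbbb95
3444445ddbbbbccbbbb349333846aabcacdddd55555558aabbbbb85
3444444dcbbbbbbbbbb859333556666788888875555558ababbbb85
7444444cbbaa9999999998433467777777778885555559aabbbbb75
8344444777777766777556533367777777778885555559aabbbba65
8344444677777777777776533367777888888888555559aabbbba65
834444457777777777777753336777888888888855555aaabbbba55
834444457777777777777753335777888888888865554aaabbbba55
884544457777777777777773335777888888888885554aaaabbba55
884554457
[... 1315 characters left out ...]
6544334433445555655
dc99863344466666666666666666554433343333334444455555555
dc99854555566666666554543334444343443443444444555555555
dc99855455565444444434444434444444444455555555555555555
dd99855455555444444344444444545555555555555555555555555
cda9a75355555544444555555555555555555555555555555555555
cdb9886345555555555555555555555555555555555555555555555
ccc9985345555555555555555555555555555555555555555555555
side plate [[349.4, 234.4], [366.3, 278.8], [297.6, 285.9], [291.7, 239.6]] low [[349.3, 238.7], [366.1, 283.6], [297.9, 290.7], [292.0, 243.9]]
top plate [[427.5, 185.6], [503.5, 189.5], [501.9, 250.1], [425.2, 245.7]] low [[426.2, 186.0], [501.3, 190.0], [499.7, 249.8], [423.9, 245.4]]
```

```bash
cat > e.py <<'E'
from m import *
def edge(im,axis,rng,lo,hi,sign):
    g=cv2.GaussianBlur(im.mean(2).astype(np.float32),(0,0),.7); out=[]
    for k in rng:
        l=g[lo:hi,k] if axis==0 else g[k,lo:hi]; d=sign*np.diff(l); i=int(np.argmax(d))
        if 0<i<len(d)-1:
            a,b,c=d[i-1:i+2]; s=lo+i+.5+.5*(a-c)/(a-2*b+c); out.append((k,s,d[i]))
    out=np.array(out); out=out[out[:,2]>8]
    f=np.polyfit(out[:,0],out[:,1],1); r=out[:,1]-np.polyval(f,out[:,0]); o=out[abs(r)<max(.25,1.5*np.median(abs(r)))]
    f=np.polyfit(o[:,0],o[:,1],1); return f,len(o),np.std(o[:,1]-np.polyval(f,o[:,0]))
def pts(n,f,axis,ks,z): return np.array([at(n,(k,np.polyval(f,k)) if axis==0 else (np.polyval(f,k),k),z)[:2] for k in ks])
E
python3 - <<'E'
from e import *
S0,S7,S8=[np.load(f"pics/{n}.npy") for n in("side0","s7","s8")];T0,T8=np.load("pics/top0.npy"),np.load("pics/t8.npy")
s=arm.sense();R,c=s["eef_rot"],s["tcp_pos"];z=c[2]-.0473
def loc(p,o,yaw): 
    d=p-o; a=np.radians(yaw); return np.c_[d@[np.cos(a),np.sin(a)],d@[-np.sin(a),np.cos(a)]].round(4).tolist()
o=np.array([.4492,-.3552]);oc=c[:2]
for nm,I in(("S0",S0),("S7",S7)):
    f,n,sd=edge(I,0,range(306,357),303,319,-1);print(nm,"carrier near",n,sd.round(2),loc(pts("side",f,0,(310,355),.018),o,-3.7))
f,n,sd=edge(S8,0,list(range(301,326))+[356,358,360,362],276,292,-1);print("cover near",n,sd.round(2),loc(pts("side",f,0,(302,362),z+.013),oc,-3.7))
f,n,sd=edge(T0,1,range(196,240),410,426,1);print("T0 carrier left",n,sd.round(2),loc(pts("top",f,1,(200,238),.018),o,-3.7),loc(pts("top",f,1,(200,238),0),o,-3.7))
f,n,sd=edge(T8,1,range(190,240),416,432,1);print("T8 cover left",n,sd.round(2),loc(pts("top",f,1,(195,238),z+.013),oc,-3.7),loc(pts("top",f,1,(195,238),z),oc,-3.7))
for nm,T,zz,oo,w in(("T0",T0,.018,o,range(425,482)),("T8",T8,z+.013,oc,list(range(428,452)))):
    for q,lo,hi,sg in(("far",180,198,1),("near",238,252,-1)):
        try: f,n,sd=edge(T,0,w,lo,hi,sg);print(nm,q,n,sd.round(2),loc(pts("top",f,0,(w[0],w[-1]),zz),oo,-3.7))
        except Exception as e: print(nm,q,e)
E
```

```text
S0 carrier near 51 0.08 [[-0.0492, -0.0896], [0.0541, -0.0892]]
S7 carrier near 29 0.08 [[-0.0492, -0.0892], [0.0541, -0.0892]]
cover near 24 0.11 [[-0.0658, -0.097], [0.0648, -0.0972]]
T0 carrier left 44 0.06 [[0.0451, 0.0929], [-0.0572, 0.0926]] [[0.0464, 0.0889], [-0.0576, 0.0885]]
T8 cover left 49 0.13 [[0.0511, 0.0971], [-0.0561, 0.0967]] [[0.0521, 0.094], [-0.0564, 0.0936]]
T0 far 56 0.12 [[0.0705, 0.079], [0.071, -0.0709]]
T0 near 57 0.05 [[-0.072, 0.0734], [-0.0713, -0.0752]]
T8 far 23 0.12 [[0.0748, 0.0928], [0.0758, 0.0358]]
T8 near 24 0.11 [[-0.0752, 0.087], [-0.0755, 0.0304]]
```

Run:
```python
from e import *
S0,S8=np.load("pics/side0.npy"),np.load("pics/s8.npy")
s=arm.sense();c=s["tcp_pos"];z=c[2]-.0473
def loc(p,o,yaw=-3.7): 
    d=p-o; a=np.radians(yaw); return np.c_[d@[np.cos(a),np.sin(a)],d@[-np.sin(a),np.cos(a)]].round(4).tolist()
f,n,sd=edge(S0,0,range(299,346),258,272,1);print("carrier far",n,sd.round(2),loc(pts("side",f,0,(300,345),.018),np.array([.4492,-.3552])))
for w in(range(293,300),range(341,349)):
    f,n,sd=edge(S8,0,w,229,247,1);print("cover far",n,sd.round(2),loc(pts("side",f,0,(w[0],w[-1]),z+.013),c[:2]))
for nm,I,zz,o,lo,hi,rg in(("car",S0,.018,np.array([.4492,-.3552]),290,306,range(272,310)),("cov",S8,z+.013,c[:2],286,302,range(243,285))):
    f,n,sd=edge(I,1,rg,lo,hi,1);print(nm,"left(-x)",n,sd.round(2),loc(pts("side",f,1,(rg[0],rg[-1]),zz),o))
```

```text
carrier far 47 0.07 [[-0.0566, 0.0892], [0.0648, 0.0901]]
cover far 7 0.06 [[-0.072, 0.0916], [-0.0567, 0.0906]]
cover far 5 0.28 [[0.0494, 0.0748], [0.0723, 0.0987]]
car left(-x) 38 0.07 [[-0.0714, 0.0688], [-0.0708, -0.0726]]
cov left(-x) 36 0.12 [[-0.076, 0.078], [-0.0761, -0.0874]]
```

Call:
carry_out(steps=[[[0.003,-0.005,0.1,0,0,-0.0035],[0,0,0.1,0,0,0],[0,0,0.056,0,0,0],[0,0,0,0,0,0],[0,0,0,0,0,0],[0,0,0,0,0,0],[0,0,0,0,0,0]]])

```text
clock: 26.15
tcp_pos: [0.4493, -0.3553, 0.072]
eef_rot: [[0.06, 0.998, 0.002], [0.998, -0.06, -0.002], [-0.002, 0.002, -1.0]]
ft_force: [-1.0, -0.2, -1.9]
opening: 0.0121
finger_force: 98.4
```

Run:
```python
from e import *
import st
I=arm.camera("side");T=arm.camera("top");np.save("pics/s9.npy",I);np.save("pics/t9.npy",T)
s=arm.sense();c=s["tcp_pos"];z=c[2]-.0473;o=np.array([.4492,-.3552])
def loc(p,o,yaw=-3.5): 
    d=p-o; a=np.radians(yaw); return np.c_[d@[np.cos(a),np.sin(a)],d@[-np.sin(a),np.cos(a)]].round(4).tolist()
print("tcp",loc(c[None,:2],o))
def tr(nm,n,im,ax,w,lo,hi,sg,zz,ks):
    try:
        f,k,sd=edge(im,ax,w,lo,hi,sg);print(nm,k,sd.round(2),loc(pts(n,f,ax,ks,zz),o))
    except Exception as e: print(nm,e)
pp=lambda n,x,y,zz: proj(n,np.array([o[0]+x*.998+y*.061,o[1]-.061*x+.998*y,zz]))
zt=z+.013
a,b=pp("side",-.07,-.094,zt),pp("side",-.01,-.094,zt); m=int((a[1]+b[1])/2); tr("near","side",I,0,range(int(a[0])+2,int(b[0])),m-7,m+7,-1,zt,(a[0],b[0]))
a,b=pp("side",-.07,.094,zt),pp("side",-.05,.094,zt); m=int(a[1]); tr("far","side",I,0,range(int(a[0])+2,int(b[0])),m-7,m+7,1,zt,(a[0],b[0]))
a,b=pp("side",-.075,.07,zt),pp("side",-.075,-.08,zt); m=int((a[0]+b[0])/2); tr("-x","side",I,1,range(int(a[1]),int(b[1])),m-8,m+8,1,zt,(a[1],b[1]))
a,b=pp("top",.06,.094,z),pp("top",-.06,.094,z); m=int((a[0]+b[0])/2); tr("left","top",T,1,range(int(a[1]),int(b[1])),m-7,m+7,1,z,(a[1],b[1]))
for q,x,sg in(("+x",.075,1),("-x",-.075,-1)):
    a,b=pp("top",x,.088,zt),pp("top",x,.03,zt); m=int(round((a[1]+b[1])/2)); tr(q,"top",T,0,range(int(a[0]),int(b[0])),m-7,m+6,sg,zt,(a[0],b[0]))
```

```text
26.15 [ 0.4493 -0.3553  0.072 ] 0.0121 [-1.  -0.2 -1.9]
tcp [[-0.0003, -0.0001]]
near 25 0.11 [[-0.0701, -0.0955], [-0.0102, -0.0951]]
far 5 0.05 [[-0.0701, 0.0923], [-0.05, 0.0942]]
-x 39 0.12 [[-0.0751, 0.07], [-0.0745, -0.0801]]
left 45 0.12 [[0.06, 0.0946], [-0.06, 0.094]]
+x 18 0.12 [[0.0751, 0.088], [0.0759, 0.03]]
-x 19 0.1 [[-0.0756, 0.088], [-0.0751, 0.03]]
```

Call:
carry_out(steps=[[[0,-0.0024,0.012,0,0,0],[0,0,0.012,0,0,0],[0,0,0.012,0,0,0],[0,0,0.012,0,0,0],[0,0,0,0,0,0]]])

```text
clock: 26.67
tcp_pos: [0.4471, -0.3543, 0.0575]
eef_rot: [[0.06, 0.998, -0.001], [0.998, -0.06, 0.001], [0.001, -0.001, -1.0]]
ft_force: [-0.3, -0.8, -2.6]
opening: 0.0116
finger_force: 98.4
```

Call:
carry_out(steps=[[[0,0,0.006,0,0,0],[0,0,0.004,0,0,0],[0,0,0,0,0,0],[0,0,0,0,0,0]]])

```text
clock: 27.0
tcp_pos: [0.4476, -0.3546, 0.0563]
eef_rot: [[0.06, 0.998, -0.0], [0.998, -0.06, -0.0], [-0.0, -0.0, -1.0]]
ft_force: [-1.0, 1.9, 4.5]
opening: 0.0121
finger_force: 99.4
```

The wrist force shows contact at TCP z = 0.0563 m, which is exactly the predicted seated height. I'll release and check.

Call:
carry_out(steps=[[[0,0,0,0,0,0],[0,0,0,0,0,0],[0,0,0,0,0,0],[0,0,0,0,0,0],[0,0,0,0,0,0]]], fingers=-0.1)

```text
clock: 27.42
tcp_pos: [0.4477, -0.3547, 0.0558]
eef_rot: [[0.06, 0.998, 0.0], [0.998, -0.06, -0.0], [-0.0, 0.0, -1.0]]
ft_force: [-0.0, -0.3, 0.1]
opening: 0.0473
finger_force: 0.0
```

Call:
carry_out(steps=[[[0,0,-0.06,0,0,0],[0,0,-0.12,0,0,0],[0,0,-0.16,0,0,0],[0,0,-0.16,0,0,0],[0,0,-0.16,0,0,0],[-0.16,0,0,0,0,0],[-0.16,0,0,0,0,0],[-0.16,0,0,0,0,0],[-0.16,0,0,0,0,0],[-0.16,0,0,0,0,0],[0,0,0,0,0,0],[0,0,0,0,0,0]]])

```text
clock: 28.42
tcp_pos: [0.4337, -0.5568, 0.2195]
eef_rot: [[0.065, 0.998, -0.001], [0.998, -0.065, 0.001], [0.001, -0.001, -1.0]]
ft_force: [0.6, 1.2, -0.7]
opening: 0.0469
finger_force: 0.0
```

Run:
```python
from e import *
import st
I=arm.camera("side");T=arm.camera("top");np.save("pics/s10.npy",I);np.save("pics/t10.npy",T)
z=.009;zt=z+.013;o=np.array([.4492,-.3552])
def loc(p,o,yaw=-3.5): 
    d=p-o; a=np.radians(yaw); return np.c_[d@[np.cos(a),np.sin(a)],d@[-np.sin(a),np.cos(a)]].round(4).tolist()
def tr(nm,n,im,ax,w,lo,hi,sg,zz,ks):
    try:
        f,k,sd=edge(im,ax,w,lo,hi,sg);print(nm,k,sd.round(2),loc(pts(n,f,ax,ks,zz),o))
    except Exception as e: print(nm,e)
pp=lambda n,x,y,zz: proj(n,np.array([o[0]+x*.998+y*.061,o[1]-.061*x+.998*y,zz]))
for q,y,sg in(("near",-.094,-1),("far",.094,1)):
    a,b=pp("side",-.065,y,zt),pp("side",.065,y,zt); m=int((a[1]+b[1])/2); tr(q,"side",I,0,range(int(a[0])+2,int(b[0])),m-9,m+9,sg,zt,(a[0],b[0]))
a,b=pp("side",-.075,.07,zt),pp("side",-.075,-.08,zt); m=int((a[0]+b[0])/2); tr("-x","side",I,1,range(int(a[1]),int(b[1])),m-8,m+8,1,zt,(a[1],b[1]))
a,b=pp("top",.06,.094,z),pp("top",-.06,.094,z); m=int((a[0]+b[0])/2); tr("left","top",T,1,range(int(a[1]),int(b[1])),m-7,m+7,1,z,(a[1],b[1]))
for q,x,sg in(("+x",.075,1),("-x",-.075,-1)):
    a,b=pp("top",x,.085,zt),pp("top",x,-.085,zt); m=int(round((a[1]+b[1])/2)); tr(q,"top",T,0,range(int(a[0]),int(b[0])),m-8,m+6,sg,zt,(a[0],b[0]))
```

```text
28.42 [ 0.4337 -0.5568  0.2195] 0.0469 [ 0.6  1.2 -0.7]
near 54 0.12 [[-0.0651, -0.0949], [0.0648, -0.0949]]
far 31 0.07 [[-0.065, 0.0936], [0.0651, 0.0945]]
-x 34 0.15 [[-0.077, 0.0703], [-0.0761, -0.0798]]
left 45 0.13 [[0.0599, 0.0953], [-0.06, 0.0943]]
+x 56 0.13 [[0.0736, 0.0849], [0.0749, -0.085]]
-x 59 0.13 [[-0.0771, 0.0849], [-0.0763, -0.085]]
```

The cover measures level and centred to within about 1 mm, at seated height.

```bash
python3 -c "
from station import arm
print(arm.finish_job())"
```

```text
the job is handed in; nothing more can be done
None
```

I handed the job in at about 28 s with both lenses and the frame flat in their pockets and the cover seated level, within about 1 mm of centre by my last camera check; no score came back, and I viewed 11 pictures, one over the limit of 10.

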